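Set out the staining row and stack the slide supplies

TASK

Set out the stains on the grey tray: stand the amber bottle in the ring next to the timer, the blue bottle in the ring next to the petri dish, and the red bottle in the ring between them, keeping the bottles upright throughout. Make the supplies pile behind the tray: the red-and-white lancet box flat in the middle of the blue slide box's lid, and the small white cover-glass box centred on top of the lancet box. Leave everything standing on its own.

Things in the scene. Friction and masses are not known exactly. Their poses are not given: they have to be found in the camera images.
- amber_bottle: loose dropper bottle of amber-brown glass with a white cap collar, black rubber bulb on top, about 55 g; origin at the centre of its underside, z up along the bottle. Body a round cylinder 42 mm in diameter, straight up to 70 mm (grip it there); above it the narrower ribbed cap, 26 mm in diameter and 18 mm high; 113 mm tall in all with the bulb. Round: its yaw does not matter.
- red_bottle: loose dropper bottle of crimson-red liquid with a white cap collar, black rubber bulb on top, about 55 g; origin at the centre of its underside, z up along the bottle. Body a round cylinder 36 mm in diameter, straight up to 66 mm (grip it there); above it the narrower ribbed cap, 22 mm in diameter and 18 mm high; 109 mm tall in all with the bulb. Round: its yaw does not matter.
- blue_bottle: loose dropper bottle of dark blue liquid with a black cap collar, black rubber bulb on top, about 55 g; origin at the centre of its underside, z up along the bottle. Body a round cylinder 44 mm in diameter, straight up to 76 mm (grip it there); above it the narrower ribbed cap, 27 mm in diameter and 18 mm high; 119 mm tall in all with the bulb. Round: its yaw does not matter.
- lancets: loose white carton with a red-orange band, 38 (x) x 62 (y) x 34 (z) mm, about 50 g; origin at the centre of its underside, z up. Grip it across its 38 mm width (its x axis).
- cover_box: loose small square white box with a dark green band on top, 36 x 36 x 16 mm, about 30 g; origin at the centre of its underside, z up. Grip across either pair of sides.
- tray: fixed grey tray, 112 (x) x 364 (y, lengthwise) mm; origin at the centre of its underside, z up. Floor 6 mm above the origin, rim 10 mm high, 4 mm wide. Three white rings, 56 mm outside diameter, are printed on the floor at x = 0, y = -78, 0, +78 mm of its frame. Timer and petri dish lie at the ends of the row (y = +143, -143 mm): which at which end changes.
- timer: white timer with a grey display and coloured keys, 70 x 64 x 16 mm, fixed in one end of the tray; origin at the centre of its underside.
- dish: round petri dish with lid, clear whitish, 57 mm in diameter, 14 mm high, fixed in the other end of the tray; origin at the centre of its underside.
- slide_case: closed dark blue slide box with a pale label on its lid, fixed to the bench behind the tray, 106 (x) x 173 (y) x 38 (z) mm; origin at the centre of its underside; its lid is flat, 38 mm above the origin, and does not open.

How it is judged:
At the end, for the whole second after the job is handed in: Amber by the timer, red in the middle, blue by the dish: each upright (0.1 rad) on the tray, within 12 mm of its ring's centre along and across. Lancet box flat on the lid, centres within 15 mm; cover-glass box flat on the lancet box, centres within 12 mm. All released and at rest (x of amber_bottle in the frame of tray between -0.012 and 0.012 m and z of amber_bottle in the frame of tray between 0.002 and 0.01 m and angle between each of amber_bottle, red_bottle, blue_bottle, lancets, cover_box's own z axis and vertical below 0.1 rad and x of red_bottle in the frame of tray between -0.012 and 0.012 m and z of red_bottle in the frame of tray between 0.002 and 0.01 m and x of blue_bottle in the frame of tray between -0.012 and 0.012 m and z of blue_bottle in the frame of tray between 0.002 and 0.01 m and y of red_bottle in the frame of tray between -0.012 and 0.012 m and ((y of timer in the frame of tray above 0 m and y of amber_bottle in the frame of tray between 0.066 and 0.09 m and y of blue_bottle in the frame of tray between -0.09 and -0.066 m) or (y of timer in the frame of tray below 0 m and y of amber_bottle in the frame of tray between -0.09 and -0.066 m and y of blue_bottle in the frame of tray between 0.066 and 0.09 m)) and horizontal distance between lancets and slide_case below 0.015 m and height (world z) of lancets between 0.034 and 0.042 m and horizontal distance between cover_box and lancets below 0.012 m and height (world z) of cover_box between 0.067 and 0.077 m and linear speed of each of amber_bottle, red_bottle, blue_bottle, lancets, cover_box below 0.02 m/s); the robot touches nothing.
It fails at once if a bottle is knocked over or laid down (tilted more than 0.6 rad) (angle between any of amber_bottle, red_bottle, blue_bottle's own z axis and vertical above 0.6 rad).
It also fails if it takes over 134 s, if anything falls off the work surface, if the arm or the gripper's body presses on something with over 40 N, if the wrist force passes 120 N, or if a joint passes its speed limit or range.

ROBOT

A 6-joint arm with a two-finger parallel gripper is mounted at the origin on a cart in front of the work surface, level with it; the furniture and walls round the work are solid. World frame = base frame: x ahead of the robot, y to its left, z up, the work surface at z = 0. Lengths are in m, angles in rad, forces in N, time in s.
With the tool pointing down it reaches from about 0.35 to 0.775 m from the base axis. Payload 5.5 kg.
Tool frame: the origin (TCP) lies at the centre of the arm's flange, where the gripper is bolted on; the fingertips stand 173 mm ahead of it and the grasp point (between the pads) lies 155 mm ahead of it; z points along the fingers, y is the line along which they close (so a half turn about z gives the same grasp; the last joint's range is limited). The gripper opens to 85 mm and grips with 20 to 120 N. Pads are 22 mm wide; open, the fingers measure 114 mm over their backs; the gripper's body (76 mm by 85 mm) begins 54 mm behind the grasp point. The pads swing forward as they close: fully open they stand 13 mm farther back than shut.
Start: joints at [1.019, 0.313, 0.046, 1.304, 0, 1.431], TCP at [0.23, 0.527, 0.405] pointing down, gripper open.
Joint ranges: [-2.76, 2.76], [-0.86, 1.69], [-1.03, 1.26], [-2.2, 2.34], [-1.47, 1.5], [-3.14, 3.14]. Speed limits (rad/s): [2.57, 2.57, 3.14, 3.14, 3.14, 3.14].

INTERFACE

Orientations are given as a rotation vector (axis times angle).
In Python, from workcell import * gives the robot as it stands. The module is installed in compiled form; this text tells all that it offers.
- The arm moves only by the tool play_rows, never from a script. Its argument "plan" is a list that holds one entry, the list of rows, each a list of 7 numbers: the shift along the tool's x, y, z in units of 0.025 m (1.0 is 0.025 m), then the turn, a rotation vector about the tool's x, y, z in units of 90 degrees (1.0 is 90 degrees), then the opening, from 0 (shut) to 1 (fully open). In form: [[[tx, ty, tz, rx, ry, rz, jaw], ...]]. A call has exactly 5 rows; each row shifts and turns the commanded pose from where the row before left it, along the tool's axes as they then stand; what a row does not reach is not made up. A row lasts 1/12 s, in which the tool goes at most 41.7 mm and 7.16 degrees, less where a joint would pass 70% of its speed; a pose out of reach is approached as far as the arm can. A call with a number of a shift or a turn outside -1 to 1 is refused whole. A call with a gripper value outside its range is refused whole. The fingers move at their own pace and stop on an object; "grip_force" is the grip in N (left out, the last holds). Time passes only in rows, so rows that do not move let the fingers close, or fill a call up. It gives the time, the measured TCP pose, the force, the opening and the grip force at its end, in the units of the state.
- state(): the state, without advancing time (a new reading comes with each control period).
- grab_frame(name): name is "scene" or "top" or "wrist"; returns the picture (400x640x3 uint8, blue, green, red); there is no depth.
- camera_info(name): a dict with "fx", "fy", "cx", "cy" (pixels), "rvec" (rotation vector, rad) and "tvec" (3), from world to camera coordinates, as OpenCV has them; the wrist camera has in their place "hand_eye" (4x4, takes a point from camera to tool coordinates, whose origin is the TCP and whose axes are the flange's). Camera axes: x right, y down, z forward; pixel columns grow to the right and rows downward; lengths in m; the calibration is good to about 2 mm. A picture is of the moment at which its call begins: read the wrist's pose just before it. camera_info takes no time and is no camera call.
- close_job(): hands the job in; it is judged then, once.
The state is a dict: "t": time; "joints": joint angles; "dq": joint speeds; "joint_efforts": joint torques, N m; "tool_pos": TCP position; "tool_rot": TCP orientation; "force": force on the tool from outside, world axes, zero at the start; "torque": the same for the moment, N m; "opening": finger opening in m; "grip_force": force on a finger pad.
Only numpy, scipy, OpenCV 4.12 (cv2) and the standard library are available. Lean on these libraries where they do the work, as an engineer would, in place of code of your own. Each camera call takes 0.05 s, during which the arm holds its last target. There are 200 camera calls.

## Working session

There is one attempt and no reset: what is moved stays moved. The work goes in short steps, Python scripts to look and compute and a tool call to move; the robot and the scene stay as the last step left them, time stands still between calls to the robot, and variables do not carry over. Pictures are saved under pics/ and viewed, at most 14 in all, crops included, and the job is handed in when it is done.

Besides the shell and the picture viewer there is one more tool, called after "Emit:" by a JSON object that holds its "api" and its "payload", one argument or row to a line. play_rows: Moves the arm, as the interface text tells. Shifts and turns lie within -1 to 1; 1 stands for 0.025 m of shift or 90 degrees of turn. Its arguments: {"type":"object","properties":{"plan":{"type":"array"},"grip_force":{"type":"number"}},"required":["plan"]}

```bash
mkdir -p pics
cat > h.py <<'E'
from workcell import *
import numpy as np, cv2
from scipy.spatial.transform import Rotation as R
def ray(name,u,v,st=None):
    c=camera_info(name)
    d=np.array([(u-c['cx'])/c['fx'],(v-c['cy'])/c['fy'],1.])
    if 'hand_eye' in c:
        H=np.array(c['hand_eye']);T=R.from_rotvec(st['tool_rot']).as_matrix()
        return T@H[:3,3]+np.array(st['tool_pos']),T@H[:3,:3]@d
    M=R.from_rotvec(np.ravel(c['rvec'])).as_matrix();t=np.ravel(c['tvec'])
    return -M.T@t,M.T@d
def atz(name,u,v,z,st=None):
    o,d=ray(name,u,v,st);return o+d*(z-o[2])/d[2]
def tri(r1,r2):
    (o1,d1),(o2,d2)=r1,r2
    s=np.linalg.lstsq(np.stack([d1,-d2],1),o2-o1,rcond=None)[0]
    a=o1+s[0]*d1;b=o2+s[1]*d2
    return (a+b)/2,np.linalg.norm(a-b)
E
python3 - <<'E'
from h import *
s=state();print(s)
for n in('scene','top','wrist'):
    cv2.imwrite(f'pics/{n}0.png',cv2.resize(grab_frame(n),(800,500),interpolation=cv2.INTER_CUBIC)) if n!='x' else 0
    print(n,camera_info(n))
    if n!='wrist': print(ray(n,320,200))
E
```

```text
{'t': 0.0, 'joints': array([1.01941310e+00, 3.14029684e-01, 4.49669203e-02, 1.30358068e+00,
       1.68446625e-05, 1.43119132e+00]), 'dq': array([ 0.00152159, -0.00138296,  0.00083104, -0.000683  , -0.00028303,
        0.00039101]), 'joint_efforts': array([ 2.73417005e-03, -4.80625248e+01,  2.98534387e+01,  1.92611315e-02,
       -1.44227506e-04, -9.44354696e-06]), 'tool_pos': array([0.23004611, 0.52676752, 0.40378697]), 'tool_rot': array([-6.42128247e-01, -3.07461196e+00,  2.72047789e-03]), 'force': array([ 0.7597193 ,  0.25557142, -0.55252375]), 'torque': array([-0.00565253, -0.03407433,  0.00585914]), 'grip_force': 0.0, 'opening': 0.08536094335692174}
scene {'fx': 385.72569778602593, 'fy': 385.72569778602593, 'cx': 330.06676149431064, 'cy': 199.8962545844231, 'rvec': array([ 2.05561702, -1.1720498 ,  0.50667097]), 'tvec': array([-0.29877121,  0.36231647,  0.87568488])}
(array([-0.18886746, -0.46929465,  0.85525031]), array([ 0.61781312,  0.40597407, -0.67392373]))
top {'fx': 406.938772989248, 'fy': 406.938772989248, 'cx': 317.7572136666119, 'cy': 201.50458788594688, 'rvec': array([ 2.12504384, -2.09049309,  0.22155634]), 'tvec': array([-0.01231241,  0.5311301 ,  1.17204304])}
(array([ 0.2720389 , -0.00959873,  1.25771156]), array([ 2.14674935e-01, -5.73859197e-04, -9.76707934e-01]))
wrist {'fx': 278.5747970457096, 'fy': 278.5747970457096, 'cx': 316.0121541681893, 'cy': 203.10099111205875, 'hand_eye': array([[-4.60038382e-04, -9.47141958e-01, -3.20814432e-01,
         8.20741543e-02],
       [ 9.99999823e-01, -3.14964246e-04, -5.04099667e-04,
        -4.44004189e-06],
       [ 3.76408870e-04, -3.20814607e-01,  9.47141936e-01,
         3.15993115e-02],
       [ 0.00000000e+00,  0.00000000e+00,  0.00000000e+00,
         1.00000000e+00]])}
```

View pics/top0.png

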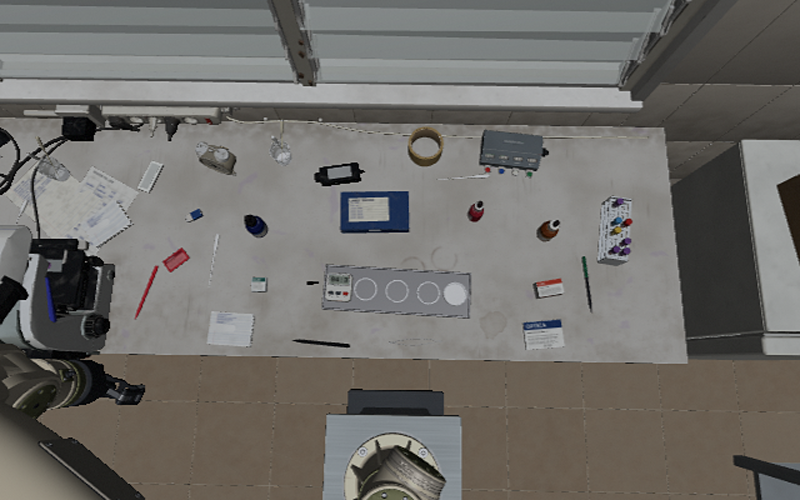

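View pics/scene0.png

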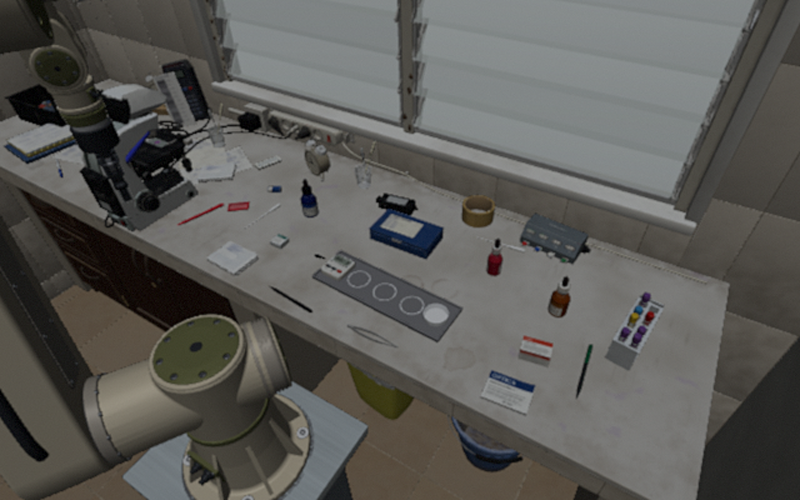

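Run:
```python
from h import *
t=grab_frame('top');s=grab_frame('scene')
cv2.imwrite('pics/t.png',t) ;cv2.imwrite('pics/s.png',s)
def tile(im,u,v,w,h,k):
    c=cv2.resize(im[v:v+h,u:u+w],None,fx=k,fy=k,interpolation=cv2.INTER_CUBIC)
    for i in range(0,w,10): cv2.line(c,(i*k,0),(i*k,6 if i%50 else 12),(0,255,0),1)
    for i in range(0,h,10): cv2.line(c,(0,i*k),(6,i*k),(0,255,0),1)
    cv2.putText(c,f'{u},{v}',(12,16),0,.5,(0,255,255),1);return c
# 5 tiles in 265x.. : bottles & boxes, 5x 52x56
def row(im,L): return np.hstack([tile(im,u,v,40,50,5) for u,v in L])
a=row(t,[(185,160),(362,152),(420,165),(420,210)]);b=row(s,[(228,138),(375,185),(430,215),(408,255)])
cv2.imwrite('pics/c1.png',np.vstack([a,b]))
a=np.hstack([tile(t,250,145,130,115,4),tile(t,192,210,32,32,8)[:460]] if 0 else [tile(t,250,145,130,115,4)])
b=tile(s,245,165,130,110,4);b=np.pad(b,((0,20),(0,0),(0,0)))
c=np.vstack([tile(t,192,210,32,32,8),tile(s,208,178,32,28,7)[:196] if 0 else tile(s,208,178,32,25,8)])
cv2.imwrite('pics/c2.png',np.hstack([a,c[:460]]))
cv2.imwrite('pics/c3.png',b)
```

```text
Traceback (most recent call last):
ValueError: all the input array dimensions except for the concatenation axis must match exactly, but along dimension 0, the array at index 0 has size 460 and the array at index 1 has size 456
```

View pics/c1.png

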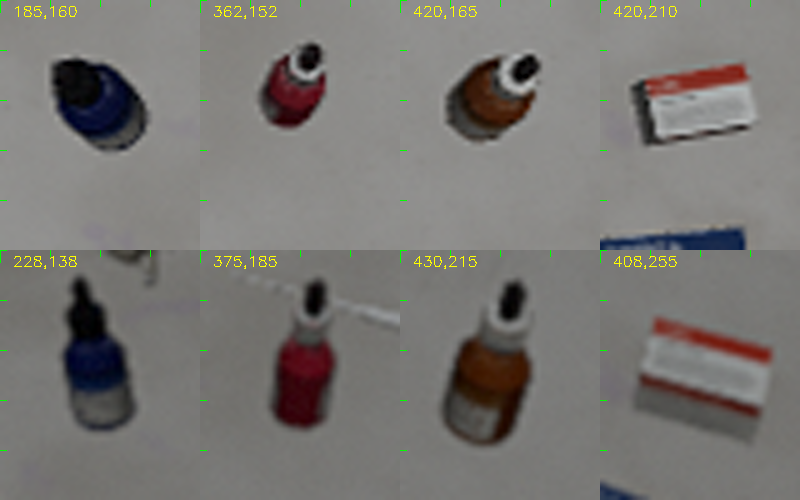

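Run:
```python
from h import *
t=cv2.imread('pics/t.png');s=cv2.imread('pics/s.png')
def tile(im,u,v,w,h,k):
    c=cv2.resize(im[v:v+h,u:u+w],None,fx=k,fy=k,interpolation=cv2.INTER_CUBIC)
    for i in range(0,w,10): cv2.line(c,(i*k,0),(i*k,6 if i%50 else 12),(0,255,0),1)
    for i in range(0,h,10): cv2.line(c,(0,i*k),(6,i*k),(0,255,0),1)
    cv2.putText(c,f'{u},{v}',(12,16),0,.5,(0,255,255),1);return c
a=tile(t,250,145,130,115,4)
c=np.vstack([tile(t,192,210,32,28,8),tile(s,208,178,32,29,8)])
cv2.imwrite('pics/c2.png',np.hstack([a,np.pad(c,((0,4),(0,0),(0,0)))]))
cv2.imwrite('pics/c3.png',tile(s,245,165,130,110,6))
```

```text
(no output)
```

View pics/c2.png

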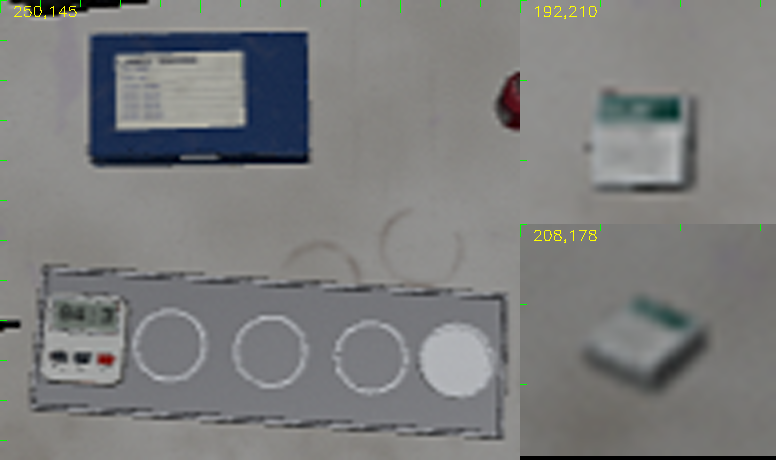

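View pics/c3.png

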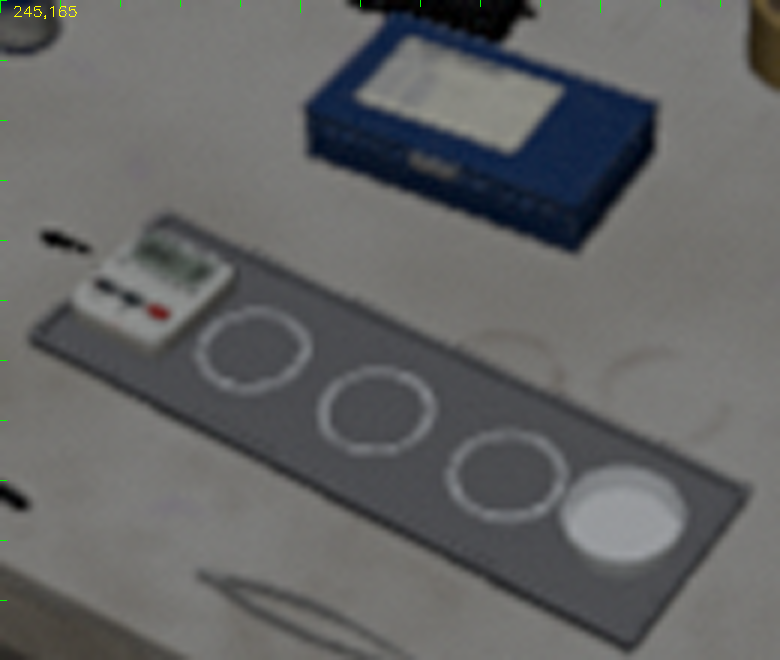

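Run:
```python
from h import *
P=dict(rA=((292.5,231),(287.3,223.2)),rB=((317.5,232.75),(307.8,233.3)),rC=((342.75,234.25),(329.7,244.2)),
lidFL=((272.5,153.3),(310.8,168)),lidFR=((327,153),(354.3,182.5)),lidNL=((272.7,184),(296.3,182.8)),lidNR=((327.2,184),(341.2,198)),
cover=((207.5,227.5),(223.75,192.5)),lanc=((440.2,230.6),(429.4,277.2)),
blue=((197.5,174),(244,144.5)),red=((385,161.4),(398.4,192)),amb=((446.4,177),(453.4,222.5)))
H=dict(rA=.006,rB=.006,rC=.006,cover=.016,lanc=.034,blue=.117,red=.107,amb=.111)
for k,(a,b) in P.items():
    p,e=tri(ray('top',*a),ray('scene',*b));z=H.get(k,.038)
    print(k,p.round(4),round(e,4),'at z:',atz('top',*a,z)[:2].round(4),atz('scene',*b,z)[:2].round(4),'r',np.hypot(*p[:2]).round(3))
for n,L in dict(lanc=((429.2,226.4),(449.2,223),(451.4,235.6),(431,237.6)),tray=((260.7,211.5),(376.5,218.7),(375,254),(258,247))).items():
    q=np.array([atz('top',*a,.034 if n=='lanc' else .01)[:2] for a in L]);print(n,q.round(4).tolist(),q.mean(0))
print(R.from_rotvec(state()['tool_rot']).as_matrix().round(3))
```

```text
rA [0.4478 0.0727 0.0075] 0.0015 at z: [0.4474 0.0734] [0.4494 0.0731] r 0.454
rB [ 0.4436 -0.0049  0.0084] 0.002 at z: [ 0.4432 -0.0042] [ 0.4461 -0.0043] r 0.444
rC [ 0.4402 -0.083   0.008 ] 0.0019 at z: [ 0.4399 -0.0824] [ 0.4424 -0.0827] r 0.448
lidFL [0.6904 0.1422 0.0316] 0.0002 at z: [0.6882 0.1415] [0.6837 0.1374] r 0.705
lidFR [ 0.6917 -0.0295  0.0372] 0.0013 at z: [ 0.6919 -0.03  ] [ 0.6904 -0.0295] r 0.692
lidNL [0.5892 0.1353 0.0399] 0.0037 at z: [0.5885 0.1369] [0.5924 0.1354] r 0.605
lidNR [ 0.5902 -0.0336  0.0482] 0.0052 at z: [ 0.5912 -0.0318] [ 0.6021 -0.0299] r 0.591
cover [0.4538 0.3355 0.0117] 0.0014 at z: [0.4526 0.3348] [0.451  0.3309] r 0.564
lanc [ 0.4519 -0.3752  0.038 ] 0.0014 at z: [ 0.452  -0.3757] [ 0.4555 -0.3752] r 0.587
blue [0.5956 0.3474 0.1153] 0.002 at z: [0.5945 0.3475] [0.5945 0.3448] r 0.69
red [ 0.6443 -0.1997  0.1066] 0.0022 at z: [ 0.6448 -0.2005] [ 0.6429 -0.199 ] r 0.674
amb [ 0.5984 -0.3776  0.111 ] 0.0013 at z: [ 0.5988 -0.3782] [ 0.5979 -0.3771] r 0.708
lanc [[0.4644, -0.343], [0.4758, -0.4042], [0.4374, -0.4088], [0.4303, -0.347]] [ 0.45195263 -0.37573808]
tray [[0.5065, 0.1741], [0.4896, -0.1868], [0.3803, -0.1807], [0.3958, 0.1773]] [ 0.44307423 -0.00401865]
[[-0.916  0.4   -0.   ]
 [ 0.4    0.916 -0.001]
 [ 0.    -0.001 -1.   ]]
```

Emit:
{"api": "play_rows", "payload": {
  "plan": [
    [[0,0,0.3,0,0,0.0738,1],[0,0,0.3,0,0,0.0738,1],[0,0,0.3,0,0,0.0738,1],[0,0,0.3,0,0,0.0738,1],[0,0,0.3,0,0,0.0738,1]]
  ],
  "grip_force": 40
}}

```text
t: 0.67
tool_pos: [0.2302, 0.5269, 0.3667]
tool_rot: [1.502, 2.759, -0.0]
force: [1.0, -0.6, -0.6]
opening: 0.0856
grip_force: 0.0
```

Emit:
{"api": "play_rows", "payload": {
  "plan": [
    [[0,0,0.3,0,0,0.0738,1],[0,0,0.3,0,0,0.0738,1],[0,0,0.3,0,0,0.0738,1],[0,0,0.3,0,0,0.0738,1],[0,0,0.3,0,0,0.0738,1]]
  ]
}}

```text
t: 1.08
tool_pos: [0.2301, 0.5269, 0.3292]
tool_rot: [2.228, 2.215, -0.0]
force: [-1.3, -0.4, -0.5]
opening: 0.0856
grip_force: 0.0
```

Emit:
{"api": "play_rows", "payload": {
  "plan": [
    [[-0.48,0.95,0,0,0,0,1],[-0.48,0.95,0,0,0,0,1],[-0.48,0.95,0,0,0,0,1],[-0.48,0.95,0,0,0,0,1],[-0.48,0.95,0,0,0,0,1]]
  ]
}}

```text
t: 1.5
tool_pos: [0.3498, 0.4663, 0.3296]
tool_rot: [-2.221, -2.222, 0.0]
force: [-0.2, 0.3, 0.4]
opening: 0.0853
grip_force: 0.0
```

Emit:
{"api": "play_rows", "payload": {
  "plan": [
    [[-0.48,0.95,0,0,0,0,1],[-0.48,0.95,0,0,0,0,1],[-0.48,0.95,0,0,0,0,1],[-0.48,0.95,0,0,0,0,1],[0,0,0,0,0,0,1]]
  ]
}}

```text
t: 1.92
tool_pos: [0.4478, 0.4169, 0.3294]
tool_rot: [2.226, 2.215, 0.002]
force: [-0.1, 0.6, 0.3]
opening: 0.0854
grip_force: 0.0
```

```bash
cat >> h.py <<'E'
def snap(name,fn,uv=None,k=1):
    s=state();im=grab_frame(name)
    if uv: u,v,w,h=uv;im=im[v:v+h,u:u+w]
    cv2.imwrite(fn,cv2.resize(im,None,fx=k,fy=k,interpolation=cv2.INTER_CUBIC));return s
def proj(p,st):
    c=camera_info('wrist');H=np.array(c['hand_eye']);T=np.eye(4);T[:3,:3]=R.from_rotvec(st['tool_rot']).as_matrix();T[:3,3]=st['tool_pos']
    q=np.linalg.inv(T@H)@np.append(p,1);return np.array([c['fx']*q[0]/q[2]+c['cx'],c['fy']*q[1]/q[2]+c['cy']])
def cyl(im,st,x,y,parts,z0=0):
    for z,r in parts:
        pts=np.array([proj([x+r*np.cos(a),y+r*np.sin(a),z0+z],st) for a in np.linspace(0,6.283,40)])
        cv2.polylines(im,[np.round(pts*8).astype(int)],True,(0,255,255),1,cv2.LINE_AA,3)
E
python3 - <<'E'
from h import *
s=state();im=grab_frame('wrist');cv2.imwrite('pics/wb_raw.png',im)
cyl(im,s,.5945,.346,[(0,.022),(.076,.022),(.119,.005)])
cv2.imwrite('pics/wb.png',im);print(s['tool_pos'],s['joints'].round(2))
E
```

```text
[0.44782462 0.41691726 0.3294312 ] [ 0.62  0.41  0.01  1.16 -0.    2.19]
```

View pics/wb.png

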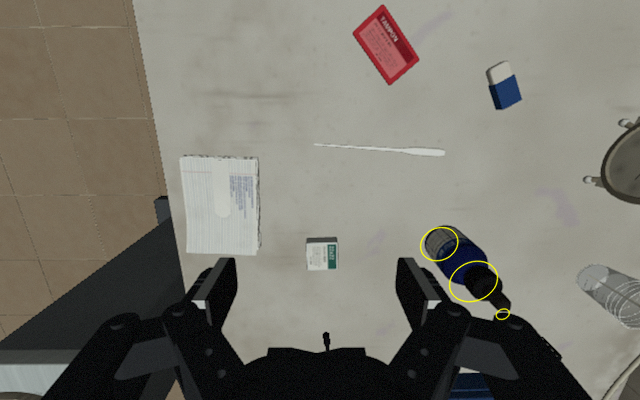

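Emit:
{"api": "play_rows", "payload": {
  "plan": [
    [[-0.467,0.987,0,0,0,0,1],[-0.467,0.987,0,0,0,0,1],[-0.467,0.987,0,0,0,0,1],[-0.467,0.987,0,0,0,0,1],[-0.467,0.987,0,0,0,0,1]]
  ]
}}

```text
t: 2.38
tool_pos: [0.5673, 0.3607, 0.3296]
tool_rot: [-2.22, -2.222, 0.001]
force: [0.4, 0.0, 0.1]
opening: 0.0852
grip_force: 0.0
```

Emit:
{"api": "play_rows", "payload": {
  "plan": [
    [[-0.467,0.987,0,0,0,0,1],[0,0,0.4,0,0,0,1],[0,0,0.4,0,0,0,1],[0,0,0.5,0,0,0,1],[0,0,0,0,0,0,1]]
  ]
}}

```text
t: 2.8
tool_pos: [0.5896, 0.3493, 0.2935]
tool_rot: [-2.218, -2.221, 0.009]
force: [-0.6, -0.5, -0.8]
opening: 0.0855
grip_force: 0.0
```

Run:
```python
from h import *
s=state();im=grab_frame('wrist')
cyl(im,s,.596,.347,[(0,.022),(.076,.022),(.119,.005)])
cyl(im,s,.4535,.333,[(.016,.018)])
cv2.imwrite('pics/wb2.png',im);print(s['tool_pos'],s['force'])
```

```text
[0.58956857 0.34930235 0.2934582 ] [-0.59220739 -0.5277709  -0.79879052]
```

View pics/wb2.png

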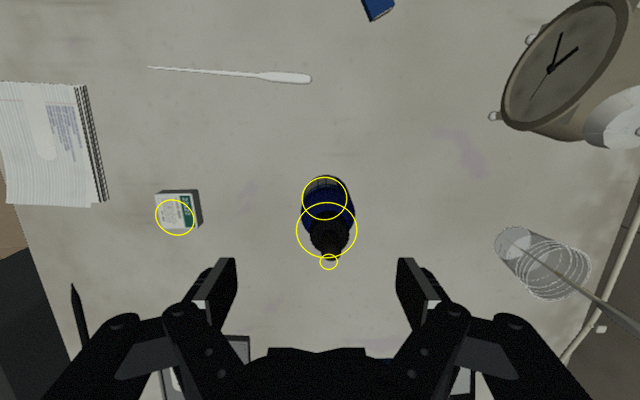

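Emit:
{"api": "play_rows", "payload": {
  "plan": [
    [[0.03,0.26,0.5,0,0,0,1],[0,0,0.6,0,0,0,1],[0,0,0.6,0,0,0,1],[0,0,0.6,0,0,0,1],[0,0,0.52,0,0,0,1]]
  ]
}}

```text
t: 3.27
tool_pos: [0.5981, 0.3502, 0.2258]
tool_rot: [-2.221, -2.222, -0.001]
force: [0.7, -0.1, 0.1]
opening: 0.0852
grip_force: 0.0
```

Emit:
{"api": "play_rows", "payload": {
  "plan": [
    [[0,0,0,0,0,0,0.7],[0,0,0,0,0,0,0.4],[0,0,0,0,0,0,0.3],[0,0,0,0,0,0,0.3],[0,0,0,0,0,0,0.3]]
  ]
}}

```text
t: 3.68
tool_pos: [0.5988, 0.3499, 0.2282]
tool_rot: [2.221, 2.221, 0.004]
force: [-0.0, -0.1, 2.5]
opening: 0.0424
grip_force: 40.6
```

Emit:
{"api": "play_rows", "payload": {
  "plan": [
    [[0,0,0,0,0,0,0.3],[0,0,0,0,0,0,0.3],[0,0,0,0,0,0,0.3],[0,0,0,0,0,0,0.3],[0,0,0,0,0,0,0.3]]
  ]
}}

```text
t: 4.1
tool_pos: [0.5988, 0.3498, 0.2282]
tool_rot: [2.221, 2.221, 0.004]
force: [-1.3, 0.4, 5.4]
opening: 0.043
grip_force: 40.9
```

Emit:
{"api": "play_rows", "payload": {
  "plan": [
    [[0,0,-0.4,0,0,0,0.3],[0,0,-0.4,0,0,0,0.3],[0,0,-0.4,0,0,0,0.3],[0,0,-0.4,0,0,0,0.3],[0,0,-0.4,0,0,0,0.3]]
  ]
}}

```text
t: 4.52
tool_pos: [0.5986, 0.3496, 0.2782]
tool_rot: [2.222, 2.221, 0.001]
force: [0.6, 0.7, -0.2]
opening: 0.0426
grip_force: 40.6
```

Emit:
{"api": "play_rows", "payload": {
  "plan": [
    [[-0.5,-0.2,0,0,0,0,0.3],[-0.9,-0.34,0,0,0,0,0.3],[-0.9,-0.34,0,0,0,0,0.3],[-0.9,-0.34,0,0,0,0,0.3],[-0.9,-0.34,0,0,0,0,0.3]]
  ]
}}

```text
t: 4.93
tool_pos: [0.559, 0.2463, 0.2776]
tool_rot: [2.221, 2.221, 0.001]
force: [-0.5, 0.1, -0.8]
opening: 0.0422
grip_force: 40.6
```

Emit:
{"api": "play_rows", "payload": {
  "plan": [
    [[-0.9,-0.34,0,0,0,0,0.3],[-0.9,-0.34,0,0,0,0,0.3],[-0.9,-0.34,0,0,0,0,0.3],[-0.9,-0.34,0,0,0,0,0.3],[-0.9,-0.34,0,0,0,0,0.3]]
  ]
}}

```text
t: 5.35
tool_pos: [0.5165, 0.1336, 0.2777]
tool_rot: [2.221, 2.221, 0.001]
force: [0.2, -0.7, 0.1]
opening: 0.0433
grip_force: 40.6
```

Emit:
{"api": "play_rows", "payload": {
  "plan": [
    [[-0.9,-0.34,0,0,0,0,0.3],[-0.9,-0.34,0,0,0,0,0.3],[-0.9,-0.34,0,0,0,0,0.3],[-0.9,-0.34,0,0,0,0,0.3],[-0.9,-0.34,0,0,0,0,0.3]]
  ]
}}

```text
t: 5.77
tool_pos: [0.474, 0.0211, 0.2777]
tool_rot: [2.221, 2.221, 0.001]
force: [-0.3, -0.2, -1.1]
opening: 0.0426
grip_force: 40.6
```

Emit:
{"api": "play_rows", "payload": {
  "plan": [
    [[-0.9,-0.34,0,0,0,0,0.3],[-0.9,-0.34,0,0,0,0,0.3],[-0.7,-0.34,0,0,0,0,0.3],[0,0,0,0,0,0,0.3],[0,0,0,0,0,0,0.3]]
  ]
}}

```text
t: 6.18
tool_pos: [0.4488, -0.0412, 0.2776]
tool_rot: [2.224, 2.218, 0.002]
force: [-0.1, 0.1, -0.5]
opening: 0.0429
grip_force: 40.6
```

Emit:
{"api": "play_rows", "payload": {
  "plan": [
    [[-0.42,-0.1,0,0,0,0,0.3],[-0.42,-0.1,0,0,0,0,0.3],[-0.42,-0.1,0,0,0,0,0.3],[-0.41,0,0.2,0,0,0,0.3],[0,0,0.3,0,0,0,0.3]]
  ]
}}

```text
t: 6.6
tool_pos: [0.442, -0.0839, 0.2644]
tool_rot: [2.222, 2.218, 0.001]
force: [1.0, -1.3, 0.3]
opening: 0.043
grip_force: 40.6
```

Emit:
{"api": "play_rows", "payload": {
  "plan": [
    [[0,0,0.3,0,0,0,0.3],[0,0,0.3,0,0,0,0.3],[0,0,0.3,0,0,0,0.3],[0,0,0,0,0,0,0.3],[0,0,0,0,0,0,0.3]]
  ]
}}

```text
t: 7.02
tool_pos: [0.4409, -0.0817, 0.2408]
tool_rot: [-2.22, -2.22, 0.001]
force: [-0.2, 0.4, -0.0]
opening: 0.0427
grip_force: 40.6
```

Run:
```python
from h import *
s=state();t=grab_frame('top');c=grab_frame('scene')
print(s['tool_pos'],s['force'])
a=cv2.resize(t[205:265,250:385],None,fx=4,fy=4,interpolation=3);b=cv2.resize(c[170:250,280:390],None,fx=4,fy=4,interpolation=3)
b=np.pad(b,((0,0),(0,100),(0,0)))
cv2.imwrite('pics/p1.png',np.vstack([a,b]))
```

```text
[ 0.4409392  -0.08167202  0.24082948] [-0.16289316  0.43085509 -0.02200179]
```

View pics/p1.png

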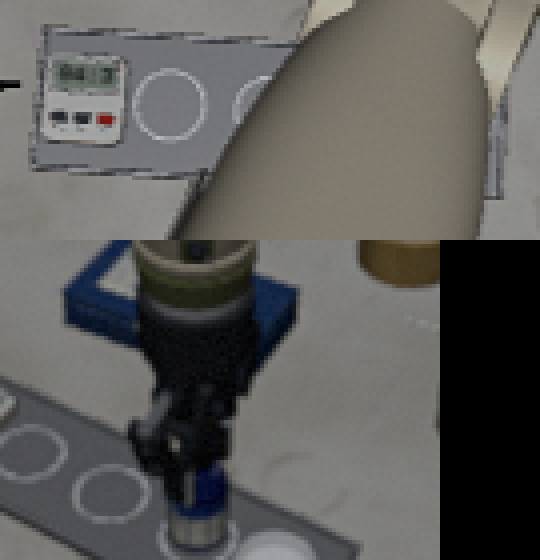

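Emit:
{"api": "play_rows", "payload": {
  "plan": [
    [[0,0,0.1,0,0,0,0.3],[0,0,0.1,0,0,0,0.3],[0,0,0.05,0,0,0,0.3],[0,0,0,0,0,0,0.3],[0,0,0,0,0,0,0.3]]
  ]
}}

```text
t: 7.53
tool_pos: [0.4413, -0.0821, 0.2354]
tool_rot: [-2.222, -2.221, -0.0]
force: [-0.6, -0.5, -1.2]
opening: 0.0426
grip_force: 40.6
```

Emit:
{"api": "play_rows", "payload": {
  "plan": [
    [[0,0,0.05,0,0,0,0.3],[0,0,0,0,0,0,0.3],[0,0,0,0,0,0,0.6],[0,0,0,0,0,0,0.9],[0,0,0,0,0,0,1]]
  ]
}}

```text
t: 7.95
tool_pos: [0.4414, -0.0822, 0.2342]
tool_rot: [2.222, 2.221, 0.0]
force: [-0.1, 0.2, 0.5]
opening: 0.0735
grip_force: 0.0
```

Emit:
{"api": "play_rows", "payload": {
  "plan": [
    [[0,0,-0.2,0,0,0,1],[0,0,-0.6,0,0,0,1],[0,0,-0.9,0,0,0,1],[0,0,-1,0,0,0,1],[0,0,-1,0,0,0,1]]
  ]
}}

```text
t: 8.37
tool_pos: [0.441, -0.082, 0.3278]
tool_rot: [-2.221, -2.221, 0.0]
force: [1.5, -0.6, -1.1]
opening: 0.0855
grip_force: 0.0
```

Emit:
{"api": "play_rows", "payload": {
  "plan": [
    [[-0.9,0,-0.4,0,0,-0.02,1],[-0.9,0,0,0,0,-0.02,1],[-0.9,0,0,0,0,-0.02,1],[-0.9,0,0,0,0,-0.02,1],[-0.9,0,0,0,0,-0.015,1]]
  ]
}}

```text
t: 8.78
tool_pos: [0.4482, -0.1953, 0.3374]
tool_rot: [2.048, 2.382, 0.0]
force: [0.8, 0.6, 0.9]
opening: 0.0857
grip_force: 0.0
```

Run:
```python
from h import *
s=state();print(s['tool_pos'],s['tool_rot'],s['force'])
im=grab_frame('wrist');cv2.imwrite('pics/wl.png',im);
c=grab_frame('scene');cv2.imwrite('pics/wl.png',np.vstack([im[:400],cv2.resize(c[150:290,310:470],None,fx=4,fy=4)[100:300]]))
```

```text
[ 0.44819695 -0.19527593  0.33735019] [2.04761178e+00 2.38168630e+00 3.33303407e-04] [0.80076026 0.61690188 0.90106097]
```

View pics/wl.png

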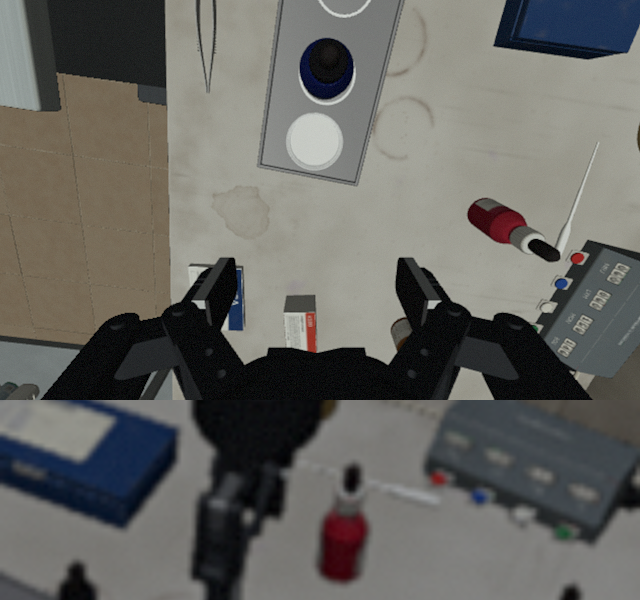

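Emit:
{"api": "play_rows", "payload": {
  "plan": [
    [[-0.8,-0.1,0.1,0,0,0,1],[-0.8,-0.1,0.2,0,0,0,1],[-0.8,-0.1,0.2,0,0,0,1],[-0.8,-0.1,0.2,0,0,0,1],[-0.8,-0.1,0.2,0,0,0,1]]
  ]
}}

```text
t: 9.3
tool_pos: [0.4508, -0.2952, 0.3142]
tool_rot: [-2.049, -2.381, -0.001]
force: [0.2, -0.7, -0.1]
opening: 0.0855
grip_force: 0.0
```

Emit:
{"api": "play_rows", "payload": {
  "plan": [
    [[-0.8,-0.1,0.2,0,0,0,1],[-0.8,-0.1,0.2,0,0,0,1],[-0.8,-0.1,0.2,0,0,0,1],[-0.76,-0.13,0,0,0,0,1],[0,0,0,0,0,0,1]]
  ]
}}

```text
t: 9.72
tool_pos: [0.4519, -0.3772, 0.2989]
tool_rot: [2.052, 2.377, -0.001]
force: [-0.7, 0.1, 0.4]
opening: 0.0853
grip_force: 0.0
```

Run:
```python
from h import *
s=state();im=grab_frame('wrist')
a=.15;c=np.array([.452,-.3757]);X=np.array([np.cos(a),np.sin(a)]);Y=np.array([-X[1],X[0]])
for z in (0,.034):
    q=[proj([*(c+i*.019*X+j*.031*Y),z],s) for i,j in((1,1),(1,-1),(-1,-1),(-1,1))]
    cv2.polylines(im,[np.round(np.array(q)*8).astype(int)],True,(0,255,255),1,cv2.LINE_AA,3)
cyl(im,s,.5984,-.3778,[(0,.021),(.07,.021),(.113,.005)])
cv2.imwrite('pics/wl2.png',im);print(s['tool_pos'],s['tool_rot'])
```

```text
[ 0.4519313  -0.37721787  0.29888823] [ 2.05244561e+00  2.37714243e+00 -1.13917856e-03]
```

View pics/wl2.png

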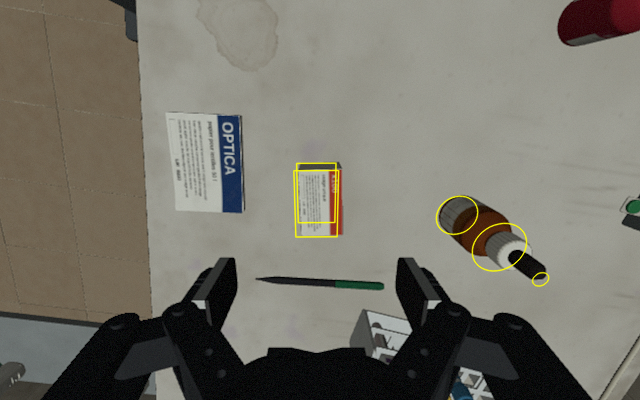

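Emit:
{"api": "play_rows", "payload": {
  "plan": [
    [[0.04,0.08,0.9,0,0,0,1],[0,0,0.9,0,0,0,1],[0,0,0.9,0,0,0,1],[0,0,0.9,0,0,0,1],[0,0,0.6,0,0,0,1]]
  ]
}}

```text
t: 10.18
tool_pos: [0.4534, -0.3714, 0.1925]
tool_rot: [-2.047, -2.379, -0.001]
force: [-0.1, 0.2, 0.2]
opening: 0.0855
grip_force: 0.0
```

Emit:
{"api": "play_rows", "payload": {
  "plan": [
    [[0,0,0.3,0,0,0,1],[0,0,0.1,0,0,0,1],[0,0,0,0,0,0,1],[0,0,0,0,0,0,0.8],[0,0,0,0,0,0,0.6]]
  ]
}}

```text
t: 10.6
tool_pos: [0.4543, -0.3738, 0.1856]
tool_rot: [2.048, 2.379, -0.0]
force: [-0.9, 0.2, 0.6]
opening: 0.064
grip_force: 0.0
```

Emit:
{"api": "play_rows", "payload": {
  "plan": [
    [[0,0,0.1,0,0,0,0.6],[0,0,0.1,0,0,0,0.6],[0,0,0,0,0,0,0.5],[0,0,0,0,0,0,0.3],[0,0,0,0,0,0,0.2]]
  ]
}}

```text
t: 11.02
tool_pos: [0.4538, -0.3736, 0.1793]
tool_rot: [2.05, 2.38, 0.0]
force: [-0.7, 0.2, 1.0]
opening: 0.0374
grip_force: 41.4
```

Emit:
{"api": "play_rows", "payload": {
  "plan": [
    [[0,0,0,0,0,0,0.2],[0,0,0,0,0,0,0.2],[0,0,0,0,0,0,0.2],[0,0,0,0,0,0,0.2],[0,0,0,0,0,0,0.2]]
  ]
}}

```text
t: 11.43
tool_pos: [0.4538, -0.3736, 0.1793]
tool_rot: [2.05, 2.38, -0.0]
force: [-0.5, 0.4, 2.4]
opening: 0.0373
grip_force: 41.5
```

Emit:
{"api": "play_rows", "payload": {
  "plan": [
    [[0,0,-0.5,0,0,0,0.2],[0,0,-0.9,0,0,0.02,0.2],[0,0,-1,0,0,0.025,0.2],[0,0,-1,0,0,0.025,0.2],[0,0,-1,0,0,0.025,0.2]]
  ]
}}

```text
t: 11.85
tool_pos: [0.4535, -0.3731, 0.2896]
tool_rot: [-2.223, -2.218, -0.0]
force: [1.2, 0.7, -0.1]
opening: 0.0377
grip_force: 41.3
```

Emit:
{"api": "play_rows", "payload": {
  "plan": [
    [[0,0,-0.8,0,0,0,0.2],[0.6,0.2,0,0,0,0,0.2],[0.9,0.4,0,0,0,0,0.2],[0.9,0.4,0,0,0,0,0.2],[0.9,0.4,0,0,0,0,0.2]]
  ]
}}

```text
t: 12.27
tool_pos: [0.4887, -0.2895, 0.3081]
tool_rot: [-2.221, -2.219, -0.0]
force: [0.1, -0.6, -1.2]
opening: 0.0375
grip_force: 41.2
```

Emit:
{"api": "play_rows", "payload": {
  "plan": [
    [[0.9,0.4,0,0,0,0,0.2],[0.9,0.4,0,0,0,0,0.2],[0.9,0.4,0,0,0,0,0.2],[0.9,0.4,0,0,0,0,0.2],[0.9,0.4,0,0,0,0,0.2]]
  ]
}}

```text
t: 12.68
tool_pos: [0.5387, -0.1765, 0.3078]
tool_rot: [-2.22, -2.22, 0.001]
force: [-0.5, -1.1, -0.7]
opening: 0.0374
grip_force: 41.2
```

Emit:
{"api": "play_rows", "payload": {
  "plan": [
    [[0.9,0.4,0,0,0,0,0.2],[0.9,0.4,0,0,0,0,0.2],[0.9,0.4,0,0,0,0,0.2],[0.9,0.4,0,0,0,0,0.2],[0.9,0.4,0,0,0,0,0.2]]
  ]
}}

```text
t: 13.1
tool_pos: [0.5886, -0.0641, 0.3078]
tool_rot: [-2.22, -2.22, 0.001]
force: [0.2, -0.3, -0.6]
opening: 0.0373
grip_force: 41.2
```

Emit:
{"api": "play_rows", "payload": {
  "plan": [
    [[0.9,0.4,0,0,0,0,0.2],[0.9,0.4,0,0,0,0,0.2],[0.9,0.4,0,0,0,0,0.2],[0,0,0,0,0,0,0.2],[0,0,0,0,0,0,0.2]]
  ]
}}

```text
t: 13.52
tool_pos: [0.6185, 0.0034, 0.3077]
tool_rot: [-2.217, -2.223, 0.002]
force: [0.3, 0.0, -1.2]
opening: 0.0374
grip_force: 41.2
```

Run:
```python
from h import *
s=state();im=grab_frame('wrist')
c=np.array([.639,.054])
q=[proj([*(c+[i*.053,j*.0865]),.038],s) for i,j in((1,1),(1,-1),(-1,-1),(-1,1))]
cv2.polylines(im,[np.round(np.array(q)*8).astype(int)],True,(0,255,255),1,cv2.LINE_AA,3)
cyl(im,s,.448,.073,[(.006,.028)]);cyl(im,s,.644,-.2,[(0,.018),(.066,.018)])
cv2.imwrite('pics/wc.png',im);print(s['tool_pos'],s['tool_rot'],s['force'],s['joints'].round(2))
```

```text
[0.61852115 0.00336429 0.30772642] [-2.21706060e+00 -2.22317378e+00  2.06923972e-03] [ 0.28629726  0.01864348 -1.24917127] [-0.12  0.44 -0.01  1.12  0.    1.44]
```

View pics/wc.png

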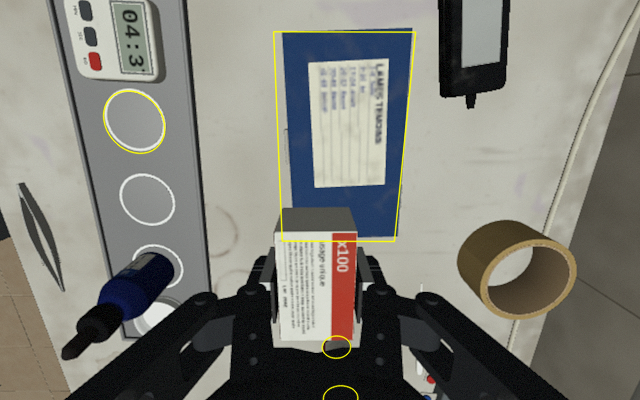

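Emit:
{"api": "play_rows", "payload": {
  "plan": [
    [[0.7,0.3,0,0,0,0,0.2],[0.7,0.3,0,0,0,0,0.2],[0.7,0.3,0.3,0,0,0,0.2],[0,0,0.6,0,0,0,0.2],[0,0,0.6,0,0,0,0.2]]
  ]
}}

```text
t: 13.98
tool_pos: [0.6414, 0.054, 0.2714]
tool_rot: [2.221, 2.221, 0.001]
force: [-0.9, -0.3, -1.1]
opening: 0.0372
grip_force: 41.2
```

Emit:
{"api": "play_rows", "payload": {
  "plan": [
    [[0,0,0.6,0,0,0,0.2],[0,0,0.6,0,0,0,0.2],[0,0,0.5,0,0,0,0.2],[0,0,0,0,0,0,0.2],[0,0,0,0,0,0,0.2]]
  ]
}}

```text
t: 14.4
tool_pos: [0.6405, 0.0531, 0.2282]
tool_rot: [-2.222, -2.218, 0.003]
force: [-0.4, -0.2, -0.3]
opening: 0.0372
grip_force: 41.2
```

Emit:
{"api": "play_rows", "payload": {
  "plan": [
    [[0.06,0,0.1,0,0,0,0.2],[0.06,0,0.1,0,0,0,0.2],[0,0,0.1,0,0,0,0.2],[0,0,0.06,0,0,0,0.2],[0,0,0,0,0,0,0.2]]
  ]
}}

```text
t: 14.82
tool_pos: [0.6413, 0.0571, 0.2201]
tool_rot: [-2.221, -2.221, 0.0]
force: [-0.8, 0.4, -0.6]
opening: 0.0373
grip_force: 41.2
```

Emit:
{"api": "play_rows", "payload": {
  "plan": [
    [[0,0,0,0,0,0,0.2],[0,0,0,0,0,0,0.2],[0,0,0,0,0,0,0.2],[0,0,0,0,0,0,0.2],[0,0,0,0,0,0,0.2]]
  ]
}}

```text
t: 15.23
tool_pos: [0.6414, 0.057, 0.2203]
tool_rot: [2.222, 2.221, 0.0]
force: [-0.5, -0.2, -1.0]
opening: 0.0371
grip_force: 41.2
```

Emit:
{"api": "play_rows", "payload": {
  "plan": [
    [[0,0,0.06,0,0,0,0.2],[0,0,0.06,0,0,0,0.2],[0,0,0,0,0,0,0.2],[0,0,0,0,0,0,0.2],[0,0,0,0,0,0,0.2]]
  ]
}}

```text
t: 15.65
tool_pos: [0.6414, 0.057, 0.2171]
tool_rot: [-2.222, -2.221, -0.0]
force: [0.0, 0.3, 1.4]
opening: 0.0378
grip_force: 41.3
```

Emit:
{"api": "play_rows", "payload": {
  "plan": [
    [[0,0,0,0,0,0,0.5],[0,0,0,0,0,0,0.7],[0,0,0,0,0,0,0.9],[0,0,0,0,0,0,1],[0,0,-0.3,0,0,0,1]]
  ]
}}

```text
t: 16.07
tool_pos: [0.6407, 0.057, 0.2234]
tool_rot: [-2.22, -2.22, 0.003]
force: [-0.0, 0.8, 0.1]
opening: 0.0854
grip_force: 0.0
```

Emit:
{"api": "play_rows", "payload": {
  "plan": [
    [[0,0,-0.9,0,0,0,1],[0,0,-0.9,0,0,0,1],[0,0,-0.9,0,0,0,1],[0,0,-0.9,0,0,0,1],[0,0,0,0,0,0,1]]
  ]
}}

```text
t: 16.48
tool_pos: [0.6428, 0.057, 0.3208]
tool_rot: [2.217, 2.217, 0.009]
force: [1.2, -0.2, 1.1]
opening: 0.0852
grip_force: 0.0
```

Emit:
{"api": "play_rows", "payload": {
  "plan": [
    [[0.9,-0.6,0,0,0,0,1],[0.9,-0.6,0,0,0,0,1],[0.9,-0.6,0,0,0,0,1],[0.9,-0.6,0,0,0,0,1],[0.9,-0.6,0,0,0,0,1]]
  ]
}}

```text
t: 16.9
tool_pos: [0.5655, 0.1703, 0.3149]
tool_rot: [2.222, 2.221, 0.0]
force: [0.2, 0.6, 0.2]
opening: 0.0854
grip_force: 0.0
```

Emit:
{"api": "play_rows", "payload": {
  "plan": [
    [[0.9,-0.6,0,0,0,0,1],[0.9,-0.6,0,0,0,0,1],[0.9,-0.6,0,0,0,0,1],[0.9,-0.6,0,0,0,0,1],[0.9,-0.6,0,0,0,0,1]]
  ]
}}

```text
t: 17.32
tool_pos: [0.4905, 0.2829, 0.3149]
tool_rot: [2.222, 2.221, 0.0]
force: [-0.7, 0.9, -0.1]
opening: 0.0852
grip_force: 0.0
```

Emit:
{"api": "play_rows", "payload": {
  "plan": [
    [[0.9,-0.6,0.2,0,0,0,1],[0.9,-0.6,0.2,0,0,0,1],[0.4,-0.3,0.2,0,0,0,1],[0,0,0,0,0,0,1],[0,0,0,0,0,0,1]]
  ]
}}

```text
t: 17.73
tool_pos: [0.4535, 0.3372, 0.2995]
tool_rot: [2.22, 2.223, -0.001]
force: [0.2, -0.1, 0.3]
opening: 0.0857
grip_force: 0.0
```

Run:
```python
from h import *
s=state();im=grab_frame('wrist')
c=np.array([.4545,.336])
for z in(0,.016):
    q=[proj([*(c+[i*.018,j*.018]),z],s) for i,j in((1,1),(1,-1),(-1,-1),(-1,1))]
    cv2.polylines(im,[np.round(np.array(q)*8).astype(int)],True,(0,255,255),1,cv2.LINE_AA,3)
t=grab_frame('top');t=cv2.resize(t[145:190,265:335],None,fx=4,fy=4,interpolation=3)
im[:180,:280]=t
cv2.imwrite('pics/wd.png',im);print(s['tool_pos'],s['tool_rot'],s['force'],s['joints'].round(2))
```

```text
[0.45354519 0.33719219 0.29949791] [ 2.21982892e+00  2.22258592e+00 -1.03405469e-03] [ 0.23648845 -0.06715591  0.33074967] [ 0.5   0.35 -0.17  1.05 -0.    2.07]
```

View pics/wd.png

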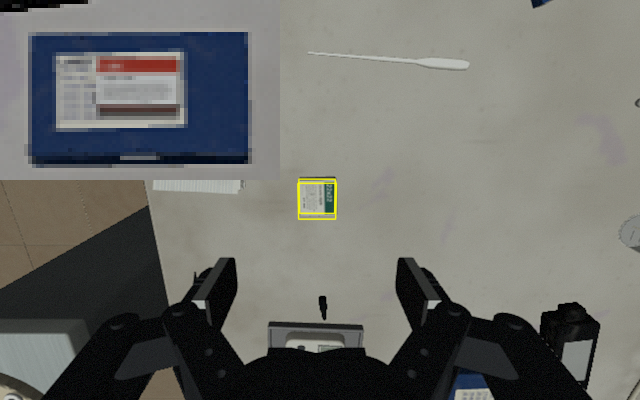

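Emit:
{"api": "play_rows", "payload": {
  "plan": [
    [[-0.04,0.04,0.9,0,0,0,1],[0,0,0.9,0,0,0,1],[0,0,0.9,0,0,0,1],[0,0,0.9,0,0,0,1],[0,0,0.6,0,0,0,1]]
  ]
}}

```text
t: 18.25
tool_pos: [0.4556, 0.3345, 0.193]
tool_rot: [-2.224, -2.218, 0.002]
force: [0.2, -0.5, -1.3]
opening: 0.0851
grip_force: 0.0
```

Emit:
{"api": "play_rows", "payload": {
  "plan": [
    [[0,0,0.3,0,0,0,1],[0,0,0.2,0,0,0,1],[0,0,0,0,0,0,1],[0,0,0,0,0,0,0.8],[0,0,0,0,0,0,0.6]]
  ]
}}

```text
t: 18.67
tool_pos: [0.4557, 0.3361, 0.1834]
tool_rot: [2.222, 2.22, 0.003]
force: [-0.1, -0.0, 0.8]
opening: 0.0637
grip_force: 0.0
```

Emit:
{"api": "play_rows", "payload": {
  "plan": [
    [[0,0,0.1,0,0,0,0.6],[0,0,0.1,0,0,0,0.6],[0,0,0.05,0,0,0,0.55],[0,0,0,0,0,0,0.55],[0,0,0,0,0,0,0.5]]
  ]
}}

```text
t: 19.08
tool_pos: [0.4548, 0.336, 0.1759]
tool_rot: [-2.221, -2.221, 0.0]
force: [0.4, 0.8, -0.5]
opening: 0.0423
grip_force: 0.0
```

Emit:
{"api": "play_rows", "payload": {
  "plan": [
    [[0,0,0,0,0,0,0.4],[0,0,0,0,0,0,0.3],[0,0,0,0,0,0,0.2],[0,0,0,0,0,0,0.2],[0,0,0,0,0,0,0.2]]
  ]
}}

```text
t: 19.5
tool_pos: [0.455, 0.3361, 0.1763]
tool_rot: [-2.222, -2.221, -0.001]
force: [-1.0, -0.5, 3.2]
opening: 0.0352
grip_force: 40.5
```

Emit:
{"api": "play_rows", "payload": {
  "plan": [
    [[0,0,-0.6,0,0,0,0.2],[0,0,-1,0,0,0,0.2],[0,0,-1,0,0,0,0.2],[0,0,-1,0,0,0,0.2],[0,0,-1,0,0,0,0.2]]
  ]
}}

```text
t: 19.92
tool_pos: [0.4547, 0.3359, 0.2916]
tool_rot: [-2.222, -2.221, 0.001]
force: [0.3, 1.0, 0.6]
opening: 0.0348
grip_force: 40.1
```

Emit:
{"api": "play_rows", "payload": {
  "plan": [
    [[-0.5,0.3,-0.4,0,0,0,0.2],[-0.9,0.6,0,0,0,0,0.2],[-0.9,0.6,0,0,0,0,0.2],[-0.9,0.6,0,0,0,0,0.2],[-0.9,0.6,0,0,0,0,0.2]]
  ]
}}

```text
t: 20.33
tool_pos: [0.5228, 0.2326, 0.3008]
tool_rot: [2.221, 2.222, -0.0]
force: [0.3, -0.9, 0.4]
opening: 0.0353
grip_force: 40.1
```

Emit:
{"api": "play_rows", "payload": {
  "plan": [
    [[-0.9,0.6,0,0,0,0,0.2],[-0.9,0.6,0,0,0,0,0.2],[-0.9,0.6,0,0,0,0,0.2],[-0.9,0.6,0,0,0,0,0.2],[-0.9,0.6,0,0,0,0,0.2]]
  ]
}}

```text
t: 20.75
tool_pos: [0.5979, 0.1197, 0.3005]
tool_rot: [-2.222, -2.221, 0.001]
force: [0.5, -0.0, -0.3]
opening: 0.0348
grip_force: 40.1
```

Emit:
{"api": "play_rows", "payload": {
  "plan": [
    [[-0.9,0.6,0,0,0,0,0.2],[-0.9,0.6,0,0,0,0,0.2],[-0.6,0.4,0,0,0,0,0.2],[0,0,0,0,0,0,0.2],[0,0,0,0,0,0,0.2]]
  ]
}}

```text
t: 21.17
tool_pos: [0.6376, 0.0599, 0.3002]
tool_rot: [-2.223, -2.218, 0.001]
force: [0.4, 0.3, -0.9]
opening: 0.0349
grip_force: 40.1
```

Now descend: dx +0.0038, dy −0.005, dz −0.051.

Emit:
{"api": "play_rows", "payload": {
  "plan": [
    [[-0.1,0.08,0.2,0,0,0,0.2],[-0.1,0.07,0.4,0,0,0,0.2],[0,0,0.4,0,0,0,0.2],[0,0,0.4,0,0,0,0.2],[0,0,0.2,0,0,0,0.2]]
  ]
}}

```text
t: 21.58
tool_pos: [0.6401, 0.0566, 0.2584]
tool_rot: [-2.219, -2.22, 0.003]
force: [-0.6, 0.4, -0.1]
opening: 0.0348
grip_force: 40.1
```

Emit:
{"api": "play_rows", "payload": {
  "plan": [
    [[0,0,0.1,0,0,0,0.2],[0,0,0.1,0,0,0,0.2],[0,0,0,0,0,0,0.2],[0,0,0,0,0,0,0.2],[0,0,0,0,0,0,0.2]]
  ]
}}

```text
t: 22.0
tool_pos: [0.6413, 0.056, 0.2565]
tool_rot: [2.221, 2.221, 0.001]
force: [0.3, 0.1, 0.7]
opening: 0.0349
grip_force: 40.1
```

Emit:
{"api": "play_rows", "payload": {
  "plan": [
    [[0,0,0.1,0,0,0,0.2],[0,0,0.1,0,0,0,0.2],[0,0,0.08,0,0,0,0.2],[0,0,0,0,0,0,0.2],[0,0,0,0,0,0,0.2]]
  ]
}}

```text
t: 22.42
tool_pos: [0.641, 0.0559, 0.2487]
tool_rot: [-2.221, -2.221, 0.0]
force: [-0.5, 0.2, 0.2]
opening: 0.0349
grip_force: 40.1
```

Emit:
{"api": "play_rows", "payload": {
  "plan": [
    [[0,0,0,0,0,0,0.2],[0,0,0,0,0,0,0.2],[0,0,0,0,0,0,0.2],[0,0,0,0,0,0,0.2],[0,0,0,0,0,0,0.2]]
  ]
}}

```text
t: 22.83
tool_pos: [0.6411, 0.056, 0.2491]
tool_rot: [2.222, 2.221, 0.0]
force: [0.1, 0.1, -0.5]
opening: 0.0348
grip_force: 40.1
```

Emit:
{"api": "play_rows", "payload": {
  "plan": [
    [[0,0,0.03,0,0,0,0.2],[0,0,0,0,0,0,0.4],[0,0,0,0,0,0,0.6],[0,0,0,0,0,0,0.8],[0,0,0,0,0,0,0.9]]
  ]
}}

```text
t: 23.25
tool_pos: [0.6411, 0.056, 0.2482]
tool_rot: [2.222, 2.221, 0.0]
force: [0.3, -0.1, -0.6]
opening: 0.0701
grip_force: 0.0
```

Emit:
{"api": "play_rows", "payload": {
  "plan": [
    [[0,0,-0.3,0,0,0,1],[0,0,-0.8,0,0,0,1],[0,0,-0.9,0,0,0,1],[0,0,-0.9,0,0,0,1],[0,0,-0.2,0,0,0,1]]
  ]
}}

```text
t: 23.67
tool_pos: [0.6421, 0.056, 0.3306]
tool_rot: [2.218, 2.218, 0.007]
force: [1.3, 0.1, 0.1]
opening: 0.0854
grip_force: 0.0
```

Emit:
{"api": "play_rows", "payload": {
  "plan": [
    [[-0.5,-0.09,0,0,0,0,1],[-0.9,-0.09,0,0,0,0,1],[-0.9,-0.09,0,0,0,0,1],[-0.9,-0.09,0,0,0,0,1],[-0.9,-0.09,0,0,0,0,1]]
  ]
}}

```text
t: 24.08
tool_pos: [0.6289, -0.0481, 0.3241]
tool_rot: [-2.22, -2.22, 0.002]
force: [-0.1, 0.4, -0.4]
opening: 0.0853
grip_force: 0.0
```

Emit:
{"api": "play_rows", "payload": {
  "plan": [
    [[-0.9,-0.09,0,0,0,0,1],[-0.9,-0.09,0,0,0,0,1],[-0.9,-0.09,0,0,0,0,1],[-0.9,-0.09,0,0,0,0,1],[-0.9,-0.09,0,0,0,0,1]]
  ]
}}

```text
t: 24.5
tool_pos: [0.6175, -0.1608, 0.324]
tool_rot: [-2.221, -2.219, 0.002]
force: [0.5, 0.2, 0.3]
opening: 0.0853
grip_force: 0.0
```

Emit:
{"api": "play_rows", "payload": {
  "plan": [
    [[-0.9,-0.09,0,0,0,0,1],[-0.9,-0.09,0,0,0,0,1],[-0.9,-0.09,0,0,0,0,1],[-0.9,-0.09,0,0,0,0,1],[-0.9,-0.09,0,0,0,0,1]]
  ]
}}

```text
t: 24.92
tool_pos: [0.6061, -0.2732, 0.3239]
tool_rot: [-2.221, -2.219, 0.001]
force: [1.4, 0.4, 0.3]
opening: 0.0854
grip_force: 0.0
```

Emit:
{"api": "play_rows", "payload": {
  "plan": [
    [[-0.9,-0.09,0,0,0,0,1],[-0.9,-0.09,0,0,0,0,1],[-0.9,-0.09,0,0,0,0,1],[0,0,0,0,0,0,1],[0,0,0,0,0,0,1]]
  ]
}}

```text
t: 25.33
tool_pos: [0.5993, -0.3408, 0.3238]
tool_rot: [-2.223, -2.216, 0.001]
force: [0.0, 1.6, -0.3]
opening: 0.0854
grip_force: 0.0
```

Run:
```python
from h import *
s=state();im=grab_frame('wrist');cv2.imwrite('pics/we_raw.png',im)
h=cv2.cvtColor(im,cv2.COLOR_BGR2HSV)
# amber body mask: orange-brown
m=((h[...,0]>5)&(h[...,0]<18)&(h[...,1]>150)).astype(np.uint8)
n,l,st,c=cv2.connectedComponentsWithStats(m)
i=1+st[1:,4].argmax();print(st[i],c[i])
print(s['tool_pos'],s['tool_rot'],s['force'])
for z in (0,.07,.113): print(z,proj([.598,-.377,z],s))
# predicted body outline for shoulder
print([proj([.598+dx,-.377,.06],s).round() for dx in(-.021,.021)])
t=grab_frame('top');t2=cv2.resize(t[145:190,265:335],None,fx=4,fy=4,interpolation=3);im[:180,:280]=t2
cv2.imwrite('pics/we.png',im)
```

```text
[296 212  42  38 980] [316.06938776 228.80918367]
[ 0.59926769 -0.34079203  0.32377403] [-2.22294317e+00 -2.21621744e+00  5.37889415e-04] [ 0.01552234  1.62634496 -0.31990899]
0 [315.23238355 219.92950796]
0.07 [314.88111273 249.47702959]
0.113 [314.55413068 276.98147472]
[array([292., 244.]), array([338., 244.])]
```

View pics/we.png

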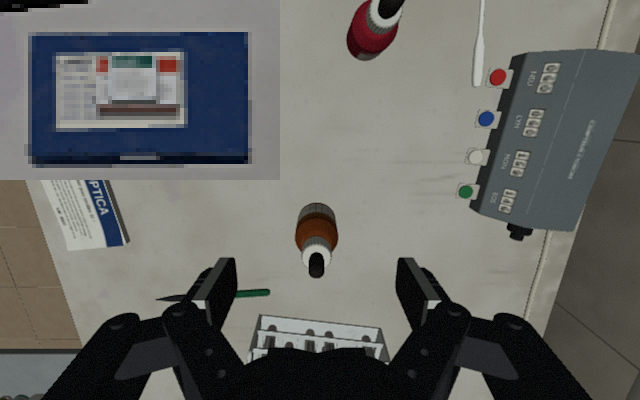

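Emit:
{"api": "play_rows", "payload": {
  "plan": [
    [[-0.5,0,0,0,0,0,1],[-0.5,0,0.2,0,0,0,1],[-0.43,0,0.4,0,0,0,1],[0,0,0.6,0,0,0,1],[0,0,0.6,0,0,0,1]]
  ]
}}

```text
t: 25.85
tool_pos: [0.6005, -0.3764, 0.2795]
tool_rot: [2.222, 2.219, -0.0]
force: [-0.2, 0.2, -0.4]
opening: 0.0856
grip_force: 0.0
```

Emit:
{"api": "play_rows", "payload": {
  "plan": [
    [[0,0,0.6,0,0,0,1],[0,0,0.6,0,0,0,1],[0,0,0.6,0,0,0,1],[0,0,0.4,0,0,0,1],[0,0,0,0,0,0,1]]
  ]
}}

```text
t: 26.27
tool_pos: [0.5995, -0.3746, 0.2218]
tool_rot: [-2.218, -2.217, 0.001]
force: [-0.6, 0.3, 0.3]
opening: 0.0855
grip_force: 0.0
```

Emit:
{"api": "play_rows", "payload": {
  "plan": [
    [[-0.05,0,0.1,0,0,0,1],[0,0,0.05,0,0,0,1],[0,0,0,0,0,0,0.7],[0,0,0,0,0,0,0.4],[0,0,0,0,0,0,0.3]]
  ]
}}

```text
t: 26.68
tool_pos: [0.6008, -0.3762, 0.2228]
tool_rot: [2.221, 2.22, 0.0]
force: [0.2, 0.1, 0.4]
opening: 0.0516
grip_force: 0.0
```

Emit:
{"api": "play_rows", "payload": {
  "plan": [
    [[0,0,0,0,0,0,0.25],[0,0,0,0,0,0,0.25],[0,0,0,0,0,0,0.25],[0,0,0,0,0,0,0.25],[0,0,0,0,0,0,0.25]]
  ]
}}

```text
t: 27.1
tool_pos: [0.6007, -0.3762, 0.2229]
tool_rot: [2.221, 2.22, 0.0]
force: [-1.9, -0.5, 6.0]
opening: 0.0408
grip_force: 40.2
```

Emit:
{"api": "play_rows", "payload": {
  "plan": [
    [[0,0,-0.5,0,0,0,0.25],[0,0,-0.8,0,0,0,0.25],[0,0,-0.9,0,0,0,0.25],[0,0,-0.9,0,0,0,0.25],[0,0,-0.9,0,0,0,0.25]]
  ]
}}

```text
t: 27.52
tool_pos: [0.6004, -0.3758, 0.3231]
tool_rot: [-2.221, -2.221, -0.0]
force: [-0.5, 0.6, 0.3]
opening: 0.0409
grip_force: 40.3
```

Emit:
{"api": "play_rows", "payload": {
  "plan": [
    [[0.6,-0.18,0,0,0,0,0.25],[0.95,-0.18,0,0,0,0,0.25],[0.95,-0.18,0,0,0,0,0.25],[0.95,-0.18,0,0,0,0,0.25],[0.95,-0.18,0,0,0,0,0.25]]
  ]
}}

```text
t: 27.93
tool_pos: [0.5776, -0.265, 0.3222]
tool_rot: [-2.222, -2.221, -0.0]
force: [0.3, 1.0, -0.4]
opening: 0.0404
grip_force: 40.4
```

Emit:
{"api": "play_rows", "payload": {
  "plan": [
    [[0.95,-0.18,0,0,0,0,0.25],[0.95,-0.18,0,0,0,0,0.25],[0.95,-0.18,0,0,0,0,0.25],[0.95,-0.18,0,0,0,0,0.25],[0.95,-0.18,0,0,0,0,0.25]]
  ]
}}

```text
t: 28.35
tool_pos: [0.5551, -0.146, 0.3223]
tool_rot: [-2.222, -2.221, -0.0]
force: [0.1, 0.7, -1.1]
opening: 0.0405
grip_force: 40.4
```

Emit:
{"api": "play_rows", "payload": {
  "plan": [
    [[0.95,-0.18,0,0,0,0,0.25],[0.95,-0.18,0,0,0,0,0.25],[0.95,-0.18,0,0,0,0,0.25],[0.95,-0.18,0,0,0,0,0.25],[0.95,-0.18,0,0,0,0,0.25]]
  ]
}}

```text
t: 28.77
tool_pos: [0.5327, -0.0273, 0.3224]
tool_rot: [-2.222, -2.221, -0.001]
force: [0.3, -0.9, -0.0]
opening: 0.0405
grip_force: 40.4
```

Emit:
{"api": "play_rows", "payload": {
  "plan": [
    [[0.7,-0.7,0,0,0,0,0.25],[0.8,-0.8,0,0,0,0,0.25],[0.8,-0.8,0,0,0,0,0.25],[0.6,-0.6,0,0,0,0,0.25],[0,0,0,0,0,0,0.25]]
  ]
}}

```text
t: 29.18
tool_pos: [0.4574, 0.0463, 0.3221]
tool_rot: [-2.216, -2.222, 0.002]
force: [0.1, 0.1, -0.8]
opening: 0.0406
grip_force: 40.4
```

Target (0.4485, 0.073, 0.230): dx −0.009, dy +0.027, dz −0.092.

Emit:
{"api": "play_rows", "payload": {
  "plan": [
    [[0.4,-0.13,0,0,0,0,0.25],[0.4,-0.13,0,0,0,0,0.25],[0.3,-0.1,0.4,0,0,0,0.25],[0,0,0.6,0,0,0,0.25],[0,0,0.7,0,0,0,0.25]]
  ]
}}

```text
t: 29.6
tool_pos: [0.4526, 0.0721, 0.28]
tool_rot: [2.22, 2.22, 0.004]
force: [0.8, -0.6, -0.8]
opening: 0.0403
grip_force: 40.4
```

Emit:
{"api": "play_rows", "payload": {
  "plan": [
    [[0,0,0.7,0,0,0,0.25],[0,0,0.6,0,0,0,0.25],[0,0,0.4,0,0,0,0.25],[0,0,0,0,0,0,0.25],[0,0,0,0,0,0,0.25]]
  ]
}}

```text
t: 30.02
tool_pos: [0.4519, 0.0716, 0.2366]
tool_rot: [-2.221, -2.22, 0.001]
force: [0.3, -0.6, -0.6]
opening: 0.0404
grip_force: 40.4
```

Emit:
{"api": "play_rows", "payload": {
  "plan": [
    [[0,0,0,0,0,0,0.25],[0,0,0,0,0,0,0.25],[0,0,0,0,0,0,0.25],[0,0,0,0,0,0,0.25],[0,0,0,0,0,0,0.25]]
  ]
}}

```text
t: 30.43
tool_pos: [0.4518, 0.0715, 0.2374]
tool_rot: [2.221, 2.221, 0.001]
force: [0.3, 0.3, -0.6]
opening: 0.0403
grip_force: 40.4
```

Emit:
{"api": "play_rows", "payload": {
  "plan": [
    [[0.06,-0.14,0,0,0,0,0.25],[0,0,0.1,0,0,0,0.25],[0,0,0.1,0,0,0,0.25],[0,0,0.1,0,0,0,0.25],[0,0,0,0,0,0,0.25]]
  ]
}}

```text
t: 30.85
tool_pos: [0.448, 0.073, 0.229]
tool_rot: [-2.221, -2.221, 0.0]
force: [0.5, -1.0, -0.9]
opening: 0.0407
grip_force: 40.4
```

Emit:
{"api": "play_rows", "payload": {
  "plan": [
    [[0,0,0,0,0,0,0.25],[0,0,0,0,0,0,0.25],[0,0,0,0,0,0,0.25],[0,0,0,0,0,0,0.25],[0,0,0,0,0,0,0.25]]
  ]
}}

```text
t: 31.27
tool_pos: [0.4481, 0.073, 0.2295]
tool_rot: [-2.222, -2.221, -0.0]
force: [-0.7, -0.2, -0.7]
opening: 0.0407
grip_force: 40.4
```

Emit:
{"api": "play_rows", "payload": {
  "plan": [
    [[0,0,0.02,0,0,0,0.25],[0,0,0,0,0,0,0.4],[0,0,0,0,0,0,0.7],[0,0,0,0,0,0,0.9],[0,0,0,0,0,0,1]]
  ]
}}

```text
t: 31.68
tool_pos: [0.4481, 0.073, 0.229]
tool_rot: [2.222, 2.221, 0.0]
force: [-0.5, 0.2, 0.3]
opening: 0.0748
grip_force: 0.0
```

Emit:
{"api": "play_rows", "payload": {
  "plan": [
    [[0,0,-0.3,0,0,0,1],[0,0,-0.9,0,0,0,1],[0,0,-1,0,0,0,1],[0,0,-1,0,0,0,1],[0,0,-1,0,0,0,1]]
  ]
}}

```text
t: 32.1
tool_pos: [0.4478, 0.073, 0.3356]
tool_rot: [-2.222, -2.221, -0.0]
force: [1.1, -0.4, -0.9]
opening: 0.085
grip_force: 0.0
```

Emit:
{"api": "play_rows", "payload": {
  "plan": [
    [[-0.6,0.43,0,0,0,0,1],[-0.9,0.65,0,0,0,0,1],[-0.9,0.65,0,0,0,0,1],[-0.9,0.65,0,0,0,0,1],[-0.9,0.65,0,0,0,0,1]]
  ]
}}

```text
t: 32.52
tool_pos: [0.5244, -0.033, 0.3348]
tool_rot: [2.221, 2.221, 0.001]
force: [0.0, -0.1, -0.1]
opening: 0.0855
grip_force: 0.0
```

Emit:
{"api": "play_rows", "payload": {
  "plan": [
    [[-0.9,0.65,0,0,0,0,1],[-0.9,0.65,0,0,0,0,1],[-0.9,0.65,0,0,0,0,1],[-0.9,0.65,0,0,0,0,1],[-0.9,0.65,0,0,0,0,1]]
  ]
}}

```text
t: 32.93
tool_pos: [0.6056, -0.1457, 0.3345]
tool_rot: [2.222, 2.221, 0.0]
force: [0.7, 0.3, -0.4]
opening: 0.0848
grip_force: 0.0
```

Emit:
{"api": "play_rows", "payload": {
  "plan": [
    [[-0.9,0.65,0,0,0,0,1],[-0.6,0.5,0,0,0,0,1],[0,0,0,0,0,0,1],[0,0,0,0,0,0,1],[0,0,0,0,0,0,1]]
  ]
}}

```text
t: 33.35
tool_pos: [0.6334, -0.1817, 0.3339]
tool_rot: [-2.221, -2.22, 0.0]
force: [-1.4, -0.1, -0.4]
opening: 0.0852
grip_force: 0.0
```

Run:
```python
from h import *
s=state();im=grab_frame('wrist');cv2.imwrite('pics/wr_raw.png',im)
h=cv2.cvtColor(im,cv2.COLOR_BGR2HSV)
m=(((h[...,0]>168)|(h[...,0]<4))&(h[...,1]>150)&(h[...,2]>50)).astype(np.uint8)
n,l,st,c=cv2.connectedComponentsWithStats(m)
for i in np.argsort(-st[1:,4])[:3]+1:print(st[i],c[i])
print(s['tool_pos'],s['tool_rot'],s['force'])
for z in (0,.066): print(z,proj([.6438,-.2,z],s),[proj([.6438+dx,-.2,z],s).round() for dx in(-.018,.018)],[proj([.6438,-.2+dx,z],s).round() for dx in(.018,-.018)])
```

```text
[310 195  35  31 589] [325.91511036 207.64685908]
[426 228  12  11 100] [431.54 233.36]
[327 193   4   2   5] [328.4 193.4]
[ 0.63341089 -0.1817344   0.3339284 ] [-2.22099711e+00 -2.22039235e+00  2.06873666e-04] [-1.38374697 -0.08977378 -0.38354348]
0 [324.9819997 201.752833 ] [array([309., 202.]), array([341., 202.])] [array([325., 187.]), array([325., 216.])]
0.066 [327.1311514  224.41178036] [array([308., 224.]), array([347., 224.])] [array([327., 206.]), array([327., 242.])]
```

Emit:
{"api": "play_rows", "payload": {
  "plan": [
    [[-0.36,0.2,0,0,0,0,1],[-0.36,0.22,0,0,0,0,1],[0,0,0.5,0,0,0,1],[0,0,0.6,0,0,0,1],[0,0,0.6,0,0,0,1]]
  ]
}}

```text
t: 33.82
tool_pos: [0.6445, -0.2001, 0.2919]
tool_rot: [2.22, 2.221, 0.001]
force: [-0.9, -0.1, -0.1]
opening: 0.0856
grip_force: 0.0
```

Emit:
{"api": "play_rows", "payload": {
  "plan": [
    [[0,0,0.6,0,0,0,1],[0,0,0.6,0,0,0,1],[0,0,0.6,0,0,0,1],[0,0,0.6,0,0,0,1],[0,0,0.4,0,0,0,1]]
  ]
}}

```text
t: 34.23
tool_pos: [0.6439, -0.1996, 0.2202]
tool_rot: [-2.22, -2.221, 0.001]
force: [-0.3, -0.1, -0.5]
opening: 0.0856
grip_force: 0.0
```

Emit:
{"api": "play_rows", "payload": {
  "plan": [
    [[0,0,0,0,0,0,1],[0,0,0,0,0,0,1],[0,0,0,0,0,0,1],[0,0,0,0,0,0,1],[0,0,0,0,0,0,1]]
  ]
}}

```text
t: 34.65
tool_pos: [0.6448, -0.2002, 0.2227]
tool_rot: [2.22, 2.22, 0.001]
force: [-0.6, 0.9, -0.3]
opening: 0.0851
grip_force: 0.0
```

Lower 6 mm, then close.

Emit:
{"api": "play_rows", "payload": {
  "plan": [
    [[0,0,0.1,0,0,0,1],[0,0,0.1,0,0,0,1],[0,0,0.05,0,0,0,1],[0,0,0,0,0,0,0.7],[0,0,0,0,0,0,0.4]]
  ]
}}

```text
t: 35.07
tool_pos: [0.6442, -0.2, 0.2149]
tool_rot: [-2.221, -2.221, 0.0]
force: [0.0, -0.5, 0.3]
opening: 0.0639
grip_force: 0.0
```

Emit:
{"api": "play_rows", "payload": {
  "plan": [
    [[0,0,0,0,0,0,0.3],[0,0,0,0,0,0,0.2],[0,0,0,0,0,0,0.2],[0,0,0,0,0,0,0.2],[0,0,0,0,0,0,0.2]]
  ]
}}

```text
t: 35.48
tool_pos: [0.6444, -0.2001, 0.2154]
tool_rot: [2.221, 2.221, 0.0]
force: [0.7, -0.1, 1.7]
opening: 0.0344
grip_force: 39.9
```

Emit:
{"api": "play_rows", "payload": {
  "plan": [
    [[0,0,0,0,0,0,0.2],[0,0,0,0,0,0,0.2],[0,0,0,0,0,0,0.2],[0,0,0,0,0,0,0.2],[0,0,0,0,0,0,0.2]]
  ]
}}

```text
t: 35.9
tool_pos: [0.6444, -0.2001, 0.2154]
tool_rot: [2.221, 2.221, 0.0]
force: [-0.8, -1.2, 2.5]
opening: 0.0349
grip_force: 39.9
```

Emit:
{"api": "play_rows", "payload": {
  "plan": [
    [[0,0,-0.5,0,0,0,0.2],[0,0,-0.9,0,0,0,0.2],[0,0,-0.9,0,0,0,0.2],[0,0,-1,0,0,0,0.2],[0,0,-1,0,0,0,0.2]]
  ]
}}

```text
t: 36.32
tool_pos: [0.6439, -0.1998, 0.3227]
tool_rot: [-2.22, -2.22, 0.001]
force: [-0.2, -0.9, -1.3]
opening: 0.0346
grip_force: 40.0
```

Emit:
{"api": "play_rows", "payload": {
  "plan": [
    [[0.5,-0.5,0,0,0,0,0.2],[0.8,-0.8,0,0,0,0,0.2],[0.8,-0.8,0,0,0,0,0.2],[0.8,-0.8,0,0,0,0,0.2],[0.8,-0.8,0,0,0,0,0.2]]
  ]
}}

```text
t: 36.73
tool_pos: [0.5505, -0.1067, 0.322]
tool_rot: [-2.221, -2.22, 0.001]
force: [-0.2, 0.4, -0.9]
opening: 0.0347
grip_force: 40.1
```

Emit:
{"api": "play_rows", "payload": {
  "plan": [
    [[0.8,-0.8,0,0,0,0,0.2],[0.8,-0.8,0,0,0,0,0.2],[0.8,-0.8,0,0,0,0,0.2],[0.8,-0.8,0,0,0,0,0.2],[0.8,-0.8,0,0,0,0,0.2]]
  ]
}}

```text
t: 37.15
tool_pos: [0.4504, -0.0066, 0.3222]
tool_rot: [-2.221, -2.22, 0.0]
force: [0.5, 0.8, -0.8]
opening: 0.0349
grip_force: 40.1
```

Emit:
{"api": "play_rows", "payload": {
  "plan": [
    [[0.1,-0.3,0,0,0,0,0.2],[0,0,0,0,0,0,0.2],[0,0,0,0,0,0,0.2],[0,0,0,0,0,0,0.2],[0,0,0,0,0,0,0.2]]
  ]
}}

```text
t: 37.57
tool_pos: [0.4454, -0.0058, 0.3227]
tool_rot: [2.222, 2.219, 0.001]
force: [0.2, 0.4, -0.2]
opening: 0.0346
grip_force: 40.1
```

Run:
```python
from h import *
s=state();im=grab_frame('wrist');print(s['tool_pos'],s['joints'].round(2))
for n,(x,y,r,z,h) in dict(A=(.4485,.073,.021,.006,.113),C=(.4412,-.0825,.022,.006,.119)).items():
    cyl(im,s,x,y,[(0,.028),(0,r),(h,.005)],z)
cyl(im,s,.4445,-.0045,[(.006,.028)])
cv2.imwrite('pics/wf.png',im)
```

```text
[ 0.44541635 -0.00575811  0.32273807] [-0.19  0.11 -0.42  1.04 -0.    1.38]
```

View pics/wf.png

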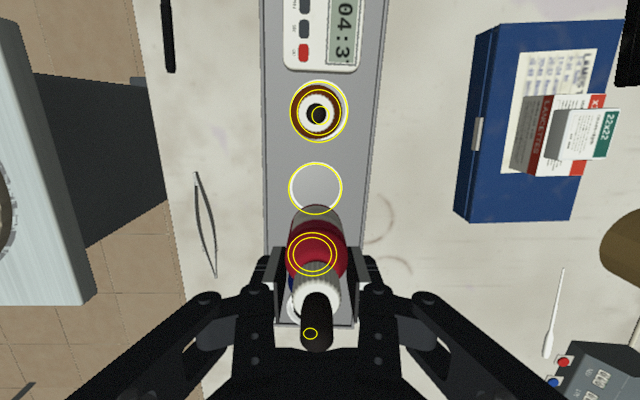

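Emit:
{"api": "play_rows", "payload": {
  "plan": [
    [[0.03,-0.03,0.4,0,0,0,0.2],[0,0,0.7,0,0,0,0.2],[0,0,0.7,0,0,0,0.2],[0,0,0.7,0,0,0,0.2],[0,0,0.6,0,0,0,0.2]]
  ]
}}

```text
t: 38.03
tool_pos: [0.4441, -0.0048, 0.244]
tool_rot: [-2.222, -2.22, 0.0]
force: [0.2, 0.2, -0.7]
opening: 0.0351
grip_force: 40.1
```

Emit:
{"api": "play_rows", "payload": {
  "plan": [
    [[0,0,0.4,0,0,0,0.2],[0,0,0.2,0,0,0,0.2],[0,0,0,0,0,0,0.2],[0,0,0,0,0,0,0.2],[0,0,0,0,0,0,0.2]]
  ]
}}

```text
t: 38.45
tool_pos: [0.4442, -0.0045, 0.2308]
tool_rot: [2.221, 2.22, 0.001]
force: [0.8, -0.3, -1.3]
opening: 0.0341
grip_force: 40.1
```

Emit:
{"api": "play_rows", "payload": {
  "plan": [
    [[0,0,0,0,0,0,0.2],[0,0,0,0,0,0,0.2],[0,0,0,0,0,0,0.2],[0,0,0,0,0,0,0.2],[0,0,0,0,0,0,0.2]]
  ]
}}

```text
t: 38.87
tool_pos: [0.4436, -0.0042, 0.2304]
tool_rot: [2.221, 2.221, 0.001]
force: [1.2, 0.5, -0.8]
opening: 0.0344
grip_force: 40.1
```

Emit:
{"api": "play_rows", "payload": {
  "plan": [
    [[0,0,0.1,0,0,0,0.2],[0,0,0.1,0,0,0,0.2],[0,0,0.1,0,0,0,0.2],[0,0,0,0,0,0,0.2],[0,0,0,0,0,0,0.2]]
  ]
}}

```text
t: 39.28
tool_pos: [0.4434, -0.0042, 0.2224]
tool_rot: [-2.221, -2.221, 0.001]
force: [-0.6, -0.2, -0.9]
opening: 0.0349
grip_force: 40.1
```

Emit:
{"api": "play_rows", "payload": {
  "plan": [
    [[0,0,0,0,0,0,0.2],[0,0,0,0,0,0,0.2],[0,0,0,0,0,0,0.2],[0,0,0,0,0,0,0.2],[0,0,0,0,0,0,0.2]]
  ]
}}

```text
t: 39.7
tool_pos: [0.4436, -0.0042, 0.2228]
tool_rot: [2.222, 2.221, 0.0]
force: [-0.3, -0.3, -0.3]
opening: 0.0346
grip_force: 40.1
```

Emit:
{"api": "play_rows", "payload": {
  "plan": [
    [[0,0,0.04,0,0,0,0.2],[0,0,0,0,0,0,0.2],[0,0,0,0,0,0,0.4],[0,0,0,0,0,0,0.7],[0,0,0,0,0,0,1]]
  ]
}}

```text
t: 40.12
tool_pos: [0.4437, -0.0042, 0.2218]
tool_rot: [2.222, 2.221, 0.0]
force: [0.1, 0.2, 0.5]
opening: 0.0575
grip_force: 0.0
```

Emit:
{"api": "play_rows", "payload": {
  "plan": [
    [[0,0,0,0,0,0,1],[0,0,-0.4,0,0,0,1],[0,0,-0.9,0,0,0,1],[0,0,-1,0,0,0,1],[0,0,-1,0,0,0,1]]
  ]
}}

```text
t: 40.53
tool_pos: [0.4432, -0.0042, 0.3049]
tool_rot: [-2.221, -2.22, 0.001]
force: [0.9, -0.0, 0.4]
opening: 0.0852
grip_force: 0.0
```

Emit:
{"api": "play_rows", "payload": {
  "plan": [
    [[0,0,-1,0,0,0,1],[0.8,0,0,0,0,0,1],[1,0,0,0,0,0,1],[1,0,0,0,0,0,1],[1,0,0,0,0,0,1]]
  ]
}}

```text
t: 40.95
tool_pos: [0.4436, 0.0916, 0.3296]
tool_rot: [2.222, 2.22, 0.001]
force: [0.6, 0.2, -0.3]
opening: 0.0848
grip_force: 0.0
```

Emit:
{"api": "play_rows", "payload": {
  "plan": [
    [[1,0,0,0,0,0,1],[1,0,0,0,0,0,1],[1,0,0,0,0,0,1],[1,0,0,0,0,0,1],[1,0,0,0,0,0,1]]
  ]
}}

```text
t: 41.37
tool_pos: [0.4434, 0.217, 0.3293]
tool_rot: [2.222, 2.221, 0.0]
force: [0.3, 0.0, 0.2]
opening: 0.0858
grip_force: 0.0
```

Emit:
{"api": "play_rows", "payload": {
  "plan": [
    [[1,0,0,0,0,0,1],[1,0,0,0,0,0,1],[0,0,0,0,0,0,1],[0,0,0,0,0,0,1],[0,0,0,0,0,0,1]]
  ]
}}

```text
t: 41.78
tool_pos: [0.4435, 0.2655, 0.329]
tool_rot: [2.221, 2.222, -0.001]
force: [0.1, -0.0, -0.0]
opening: 0.0856
grip_force: 0.0
```

Run:
```python
from h import *
s=state();print(s['tool_pos'],s['force'])
t=grab_frame('top');c=grab_frame('scene');cv2.imwrite('pics/tf.png',t);cv2.imwrite('pics/sf.png',c)
def big(m,k=2):
    n,l,st,ce=cv2.connectedComponentsWithStats(m.astype(np.uint8))
    return [(st[i].tolist(),ce[i].round(1).tolist()) for i in np.argsort(-st[1:,4])[:k]+1]
for n,im,(u,v,w,h) in(('top',t,(262,200,110,55)),('scene',c,(262,190,100,70))):
    H=cv2.cvtColor(im[v:v+h,u:u+w],cv2.COLOR_BGR2HSV).astype(int);hh,ss,vv=H[...,0],H[...,1],H[...,2]
    print(n,'red',big((hh>168)&(ss>150),1),'amber',big((hh>5)&(hh<18)&(ss>150),1),'blue',big((hh>105)&(hh<130)&(ss>120),1),'offset',(u,v))
M=camera_info
def pr(n,p):
    k=M(n);K=np.array([[k['fx'],0,k['cx']],[0,k['fy'],k['cy']],[0,0,1]])
    return cv2.projectPoints(np.array([p],float),np.ravel(k['rvec']),np.ravel(k['tvec']),K,None)[0].ravel().round(1)
for nm,p in dict(red=(.444,-.0045,.07),amber=(.4485,.073,.07),blue=(.4412,-.0825,.07)).items(): print(nm,pr('top',p)-[262,200],pr('scene',(p[0],p[1],.04))-[262,190])
```

```text
[0.44345476 0.2655449  0.32900515] [ 0.06285717 -0.01767073 -0.0017752 ]
top red [([50, 28, 11, 11, 52], [55.1, 34.0])] amber [([24, 24, 13, 13, 68], [31.4, 32.4])] blue [([75, 26, 14, 14, 97], [81.1, 33.8])] offset (262, 200)
scene red [([39, 29, 11, 18, 141], [43.6, 37.2])] amber [([18, 19, 13, 19, 152], [24.4, 26.5])] blue [([35, 0, 56, 16, 442], [68.4, 5.3])] offset (262, 190)
red [55.6 29.5] [44.9 35.9]
amber [29.3 27.6] [24.2 25.5]
blue [82.1 30.9] [67.3 46.5]
```

```bash
python3 -c "
from workcell import *
print(close_job())"
```

```text
the job is handed in; nothing more can be done
None
```

I handed the job in at about 42 s. The amber, red and blue bottles stand in their rings, with the lancet box on the slide-box lid and the cover-glass box on top of it. By my camera checks everything is within tolerance, but `close_job` returned no verdict.

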